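# Trace the vein on the rock slab and store the line

## Robot

A 6-joint arm with a two-finger parallel gripper is mounted at the origin on the work surface. World frame = base frame: x ahead of the robot, y to its left, z up, the work surface at z = 0. Lengths are in m, angles in degrees, forces in N, time in s.
With the tool pointing down it reaches from about 0.3 to 0.75 m from the base axis. Payload 8.5 kg.
Tool frame: the origin (TCP) lies at the very end of the fingers, on their centre line; the grasp point (between the pads) lies grasp_offset behind it (grasp_offset is the distance from the TCP to the grasp point, in m); x points along the fingers, z is the direction in which the jaws open and shut, and the axes are right-handed (so a half turn about x gives the same grasp; the last joint's range is limited). The gripper opens to 85 mm and grips with 20 to 120 N. Pads are 22 mm wide; open, the fingers measure 114 mm over their backs; the gripper's body (76 mm by 85 mm) begins 54 mm behind the grasp point. The pads swing forward as they close: fully open they stand 13 mm farther back than shut.
Start: joints at [52.695, 21.807, 74.336, -0, 83.858, -12.336], TCP at [0.232, 0.499, 0.231] pointing down, gripper open.
Joint ranges: [-178.18, 178.18], [-50.72, 133.34], [12.68, 142.11], [-81.47, 261.47], [9.98, 163.14], [-165.26, 165.26]. Speed limits (degrees/s): [136.94, 136.94, 180, 180, 180, 180].

## Interface

Orientations are given as a 3x3 rotation matrix whose columns are the frame's x, y, z axes.
In Python, from rig import observe, get_image, close_job, recognise, grasp_offset gives the robot as it stands.
- The arm moves only by the tool drive_tool, never from a script. Its argument "targets" is a list that holds one entry, the list of rows, each a list of 7 numbers: the shift along the tool's x, y, z in units of 50 mm (1.0 is 50 mm), then the turn, a rotation vector about the tool's x, y, z in rad, then the opening, from -1 (shut) to 1 (fully open), so that 0 is half open. A call has 1 to 5 rows; each row shifts and turns the commanded pose from where the row before left it, along the tool's axes as they then stand; what a row does not reach is not made up. A row lasts 1/10 s, in which the tool goes at most 50 mm and 8.59 degrees, less where a joint would pass 70% of its speed; a pose out of reach is approached as far as the arm can. A call is refused whole if a number of a shift passes 1 or a number of a turn 0.15, either way. A call with a gripper value outside its range is refused whole. The fingers move at their own pace and stop on an object; "force" is the grip in N (left out, the last holds). Time passes only in rows, so rows that do not move let the fingers close. It gives the time, the measured TCP pose, the force and the opening at its end, in the units of the state.
- observe(): the state, without advancing time (a new reading comes with each control period).
- get_image(name): name is "side" or "top" or "wrist"; returns a dict with "image" (420x560x3 uint8, red, green, blue), "fx", "fy", "cx", "cy" (pixels), "rvec" (rotation vector, rad) and "tvec" (3), from world to camera coordinates, as OpenCV has them. Camera axes: x right, y down, z forward; pixel columns grow to the right and rows downward; lengths in m; the calibration is good to about 2 mm. A picture is of the moment at which its call begins. There is no depth.
- close_job(): hands the job in, once; it reports no verdict.
Trained networks look in a picture, given as the dict that the camera call returned (one of the last four; its "shot" number tells which), for a name from the list of things; names that differ only in an ending like _2 or _b are one class to them, and where a whole thing is asked for, a point or a joint stands for the part that bears it (a point fixed in the world has none). Each returns a list of dicts, best first, with "p" (0 to 1); they miss things now and then, are a little off and sometimes report something else, mostly with a low value. They report only what shows in the picture. A call takes as long as a camera call. They do not tell look-alikes from the thing itself.
- recognise(label, picture): "at" ([column, row] as shares, 0 to 1, of the picture: columns of its width, rows of its height, amid what is visible of it).
The state is a dict: "time_s": time; "q": joint angles; "qvel": joint speeds; "joint_efforts": joint torques, N m; "position": TCP position; "tool_rot": TCP orientation; "ft_force": force on the tool from outside, world axes, zero at the start; "wrist_torque": the same for the moment, N m; "grip_width": finger opening in m.
Only numpy, scipy, OpenCV 4.12 (cv2) and the standard library are available. Lean on these libraries where they do the work, as an engineer would, in place of code of your own. Each camera call takes 0.05 s, during which the arm holds its last target.

## Task

Show the bench camera where the pale vein runs across the rock slab: run the tips of the closed fingers along the vein from its end beside the notched corner right to its far end, lightly touching the stone or staying within about a centimetre of it. Then press the round button on the control box all the way down and let it come up again, to store the line. Pick nothing up, and leave the slab and everything else on the bench where it is.

Things in the scene. Friction and masses are not known exactly. Their poses are not given: they have to be found in the camera images.
- slab: Loose flat grey-brown rock slab lying on the bench at any yaw, 190 (x) by 120 (y) by 18 mm thick, 0.95 kg; origin at the centre of its underside, z up. A 25 mm square notch is sawn out of its (-x, +y) corner. A pale vein about 5 mm wide, flush with the flat top, winds through vein0..vein7, about 25 mm apart. A black resin disc stands on the slab about 55 mm from the vein.
- vein0 (a point): Point 0 of 0..7 along the middle of the pale vein, on the slab's top face, 18 mm above the bench (the vein's end by the notch: start here); slab x, y in mm: (-76, 16); z up.
- vein1 (a point): Point 1 of 0..7 along the middle of the pale vein, on the slab's top face, 18 mm above the bench; slab x, y in mm: (-51, 14); z up.
- vein2 (a point): Point 2 of 0..7 along the middle of the pale vein, on the slab's top face, 18 mm above the bench; slab x, y in mm: (-31, -3); z up.
- vein3 (a point): Point 3 of 0..7 along the middle of the pale vein, on the slab's top face, 18 mm above the bench; slab x, y in mm: (-13, -20); z up.
- vein4 (a point): Point 4 of 0..7 along the middle of the pale vein, on the slab's top face, 18 mm above the bench; slab x, y in mm: (11, -29); z up.
- vein5 (a point): Point 5 of 0..7 along the middle of the pale vein, on the slab's top face, 18 mm above the bench; slab x, y in mm: (36, -23); z up.
- vein6 (a point): Point 6 of 0..7 along the middle of the pale vein, on the slab's top face, 18 mm above the bench; slab x, y in mm: (55, -7); z up.
- vein7 (a point): Point 7 of 0..7 along the middle of the pale vein, on the slab's top face, 18 mm above the bench (the vein's far end: finish here); slab x, y in mm: (76, 8); z up.
- store (a joint): Travel of the round push button on the control box, m: 0 up, grows as it is pressed, 0.006 fully down; springs back by itself, fully down takes about 5 N.
- store_top (a point): Centre of the top of the push button (white round cap 28 mm across in a black housing) in the middle of the control box; it is pressed straight down.
- console: Control box fixed to the bench, white, 90 (x) by 110 (y) by 40 mm high, with the button on its top; origin at the centre of its underside.
- slab_mount: Bystander: loose black resin disc 30 mm across, 20 mm high, standing on the slab; origin at the centre of its underside.
- bench_mount: Bystander: the same kind of disc, 30 mm across, 20 mm high, on the bench; origin at the centre of its underside.
- loupe: Bystander: loose silvery metal eyeglass magnifier, 34 mm across, 38 mm high; origin at the centre of its underside.
- slide_box: Bystander: loose shut pale turquoise slide box, 87 by 102 by 34 mm high; origin at the centre of its underside.
Mind the look-alikes: they are no part of the job. Several things have the shape of the slab; the one meant has the colours described above. Of the things that look like the console, take the one that is farthest to the robot's left at the start.

How it is judged:
By the outcome, as a careful person would: the job done as asked, in the order asked, and still so for the second after the job is handed in, with the robot touching nothing.
It also fails if it takes over 45 s, if anything falls off the work surface, if the arm or the gripper's body presses on something with over 40 N, if the wrist force passes 120 N, or if a joint passes its speed limit or range.

## Working session

There is one attempt and no reset: what is moved stays moved. The work goes in short steps, Python scripts to look and compute and a tool call to move; the robot and the scene stay as the last step left them, time stands still between calls to the robot, and variables do not carry over. Pictures are saved under pics/ and viewed, and the job is handed in when it is done.

Besides the shell and the picture viewer there is one more tool, called after ">>>" as name(argument=value, ...), one argument or row to a line, values as JSON. drive_tool: Moves the arm, as the interface text tells. Its arguments: {"type":"object","properties":{"targets":{"type":"array"},"force":{"type":"number"}},"required":["targets"]}

```bash
mkdir -p pics; ls
python3 - <<'E'
from rig import *
import cv2,pickle
o=observe();print({k:o[k] for k in('time_s','position','tool_rot','ft_force','grip_width')},grasp_offset)
for n in('top','side'):
    d=get_image(n);pickle.dump(d,open(f'{n}0.pkl','wb'));cv2.imwrite(f'pics/{n}0.png',d['image'][:,:,::-1])
    print(n,d['fx'],d['rvec'],d['tvec'])
    for l in('slab','console','store_top','slab_mount','vein0','vein7'):
        print(l,[(round(r['at'][0]*560),round(r['at'][1]*420),round(r['p'],2)) for r in recognise(l,d)])
E
```

```text
pics
{'time_s': 0.0, 'position': array([0.23200202, 0.49835241, 0.23071031]), 'tool_rot': array([[-8.97373450e-04, -9.06519049e-01,  4.22163960e-01],
       [-1.14898337e-03,  4.22164786e-01,  9.06518380e-01],
       [-9.99998937e-01,  3.28426158e-04, -1.42041478e-03]]), 'ft_force': array([-0.08381677, -0.25089782, -0.60158927]), 'grip_width': 0.08561224681068416} 0.0187
top 405.32488032072655 [ 2.15098052 -2.12797075  0.15686193] [-3.38373225e-04  5.64901067e-01  9.20062254e-01]
slab [(308, 205, 0.93), (411, 115, 0.88), (228, 115, 0.67)]
console [(309, 300, 0.86)]
store_top [(193, 292, 0.54)]
slab_mount [(316, 196, 0.67)]
vein0 [(410, 112, 0.95), (304, 205, 0.81), (230, 112, 0.65)]
vein7 [(410, 112, 0.95), (304, 205, 0.81), (230, 112, 0.65)]
side 421.3282665322105 [ 0.28347637 -2.82289853  1.21574373] [0.56448665 0.14561821 0.88608504]
slab [(284, 224, 0.96), (156, 273, 0.92), (221, 146, 0.75), (283, 344, 0.69)]
console [(280, 352, 0.9), (383, 235, 0.71), (377, 326, 0.64)]
store_top [(381, 316, 0.72), (221, 325, 0.6), (387, 219, 0.51), (280, 344, 0.47)]
slab_mount [(285, 228, 0.69), (223, 327, 0.63), (284, 207, 0.56)]
vein0 [(155, 278, 0.64), (288, 223, 0.62), (223, 146, 0.6)]
vein7 [(155, 278, 0.64), (288, 223, 0.62), (223, 146, 0.6)]
```

View pics/top0.png

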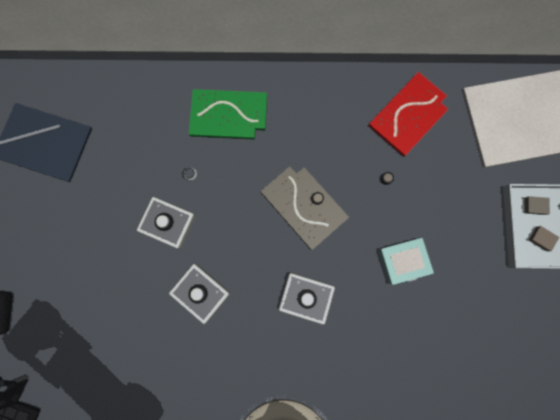

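View pics/side0.png

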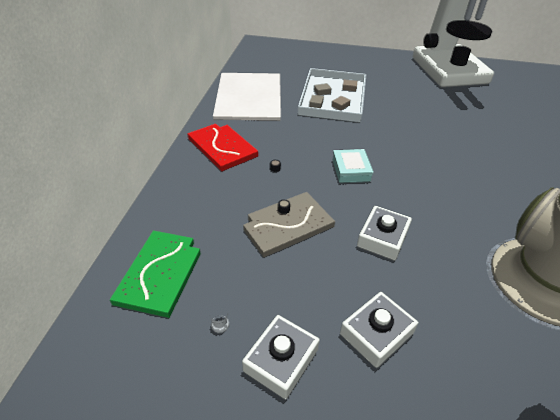

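```bash
cat > h.py <<'E'
import numpy as np,cv2,pickle
def cam(d):
    R=cv2.Rodrigues(np.array(d['rvec'],float))[0];t=np.array(d['tvec'],float).reshape(3)
    K=np.array([[d['fx'],0,d['cx']],[0,d['fy'],d['cy']],[0,0,1.]]);return R,t,K
def ray(d,uv,z):
    R,t,K=cam(d);uv=np.atleast_2d(uv).astype(float)
    r=(np.linalg.inv(K)@np.c_[uv,np.ones(len(uv))].T).T@R;c=-R.T@t
    return c+r*((z-c[2])/r[:,2])[:,None]
def proj(d,P):
    R,t,K=cam(d);p=(np.atleast_2d(P)@R.T+t)@K.T;return p[:,:2]/p[:,2:]
V=np.array([(-76,16),(-51,14),(-31,-3),(-13,-20),(11,-29),(36,-23),(55,-7),(76,8)])/1000
OUT=np.array([(-95,-60),(95,-60),(95,60),(-70,60),(-70,35),(-95,35)])/1000
def T(p,X,z=.018):
    c,s=np.cos(p[2]),np.sin(p[2]);return np.c_[X@np.array([[c,s],[-s,c]])+p[:2],np.full(len(X),z)]
E
python3 - <<'E'
from h import *
for n,(x,y,w,h) in {'top':(240,150,130,110),'side':(230,180,120,90)}.items():
    d=pickle.load(open(n+'0.pkl','rb'))
    im=d['image'][y:y+h,x:x+w,::-1];cv2.imwrite(f'pics/{n}0z.png',cv2.resize(im,None,fx=6,fy=5.4 if 0 else 5,interpolation=cv2.INTER_CUBIC))
d=pickle.load(open('top0.pkl','rb'))
for uv in((164,222),(198,294),(307,299)):print(ray(d,uv,.05).round(3))
print(ray(d,(305,208),.018),ray(d,(318,198),.038),ray(d,(190,174),.02))
E
```

```text
[[0.515 0.284 0.05 ]]
[[0.351 0.197 0.05 ]]
[[ 0.343 -0.052  0.05 ]]
[[ 0.55601892 -0.04850278  0.018     ]] [[ 0.57768725 -0.07854472  0.038     ]] [[0.63735384 0.23504492 0.02      ]]
```

View pics/top0z.png

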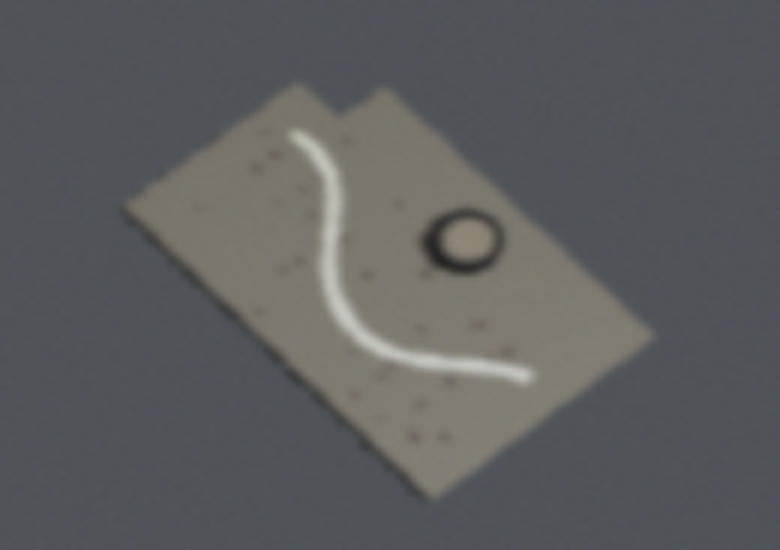

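View pics/side0z.png

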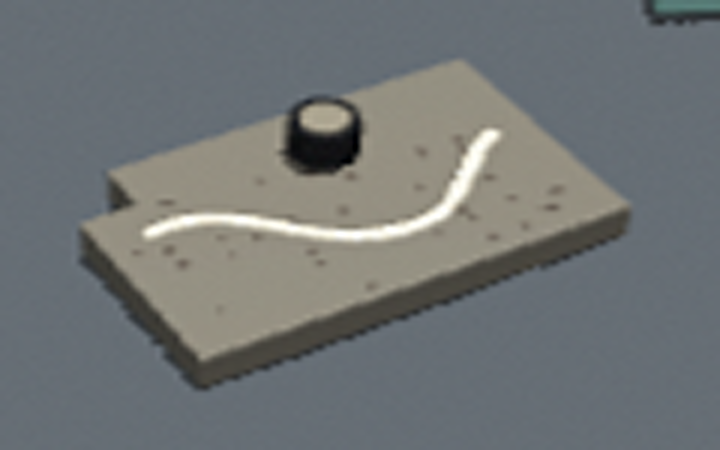

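The crops show the grey-brown slab with its notch at the upper edge: top pixel ≈ (297,172), side ≈ (250,218). The vein starts at top (289,177), side (255,227), and ends at top (328,225), side (312,206). The disc is at top (317,198). I'll now fit the slab pose to the vein and outline.

```bash
cat > fit.py <<'E'
from h import *
from scipy.optimize import least_squares
from scipy.interpolate import CubicSpline
s=np.r_[0,np.cumsum(np.linalg.norm(np.diff(V,axis=0),axis=1))]
C=CubicSpline(s,V)(np.linspace(0,s[-1],120))
def vein(d,roi):
    x,y,w,h=roi;g=d['image'][y:y+h,x:x+w].astype(float).min(2)
    bg=np.median(g[g>0]);m=g>bg+ (g.max()-bg)*.55
    n,l,st,_=cv2.connectedComponentsWithStats(m.astype(np.uint8))
    k=1+np.argmax(st[1:,4]);v,u=np.nonzero(l==k);return np.c_[u+x,v+y],g[v,u]
def fit(sets,p0):
    def f(p,which):
        r=[]
        for i in which:
            d,uv=sets[i];q=proj(d,T(p,C));D=np.linalg.norm(uv[:,None]-q[None],axis=2)
            r+=[D.min(1)*.5,D.min(0)*.5]
        return np.concatenate(r)
    for which in([0],[1],[0,1]):
        r=least_squares(f,p0,args=(which,),loss='soft_l1');print(which,r.x.round(4),np.degrees(r.x[2]).round(2),'cost',r.cost.round(2),len(r.fun))
    return r.x
E
python3 - <<'E'
from fit import *
t=pickle.load(open('top0.pkl','rb'));sd=pickle.load(open('side0.pkl','rb'))
a,_=vein(t,(270,165,80,75));b,_=vein(sd,(245,195,80,50));print(len(a),len(b),a.min(0),a.max(0),b.min(0),b.max(0))
e0,e7=ray(t,[(289,177),(328,225)],.018)[:,:2];print(e0,e7)
th=np.arctan2(*(e7-e0)[::-1])-np.arctan2(-8,152)
p=fit([(t,a),(sd,b)],[*((e0+e7)/2),th]);np.save('p.npy',p)
print(T(p,V).round(4))
for n,d,(x,y,w,h) in(('top',t,(240,150,130,110)),('side',sd,(230,180,120,90))):
    im=cv2.resize(d['image'][y:y+h,x:x+w,::-1],None,fx=6,fy=6)
    for X,c in((OUT,(0,0,255)),(C,(255,0,0))):
        q=((proj(d,T(p,X))-(x,y)+.5)*6).astype(int);cv2.polylines(im,[q.reshape(-1,1,2)],X is OUT,c,1)
    cv2.imwrite(f'pics/{n}fit.png',im[:600])
E
```

```text
187 136 [289 177] [328 226] [254 206] [312 227]
[ 0.63268765 -0.0088981 ] [ 0.51511135 -0.10419284]
[0] [ 0.5661 -0.0466 -2.4046] -137.77 cost 15.48 307
[1] [ 0.566  -0.0457 -2.4069] -137.91 cost 8.66 256
[0, 1] [ 0.5661 -0.0461 -2.4081] -137.98 cost 24.84 563
[[ 0.6332 -0.0072  0.018 ]
 [ 0.6133 -0.0224  0.018 ]
 [ 0.5871 -0.0232  0.018 ]
 [ 0.5623 -0.0226  0.018 ]
 [ 0.5385 -0.032   0.018 ]
 [ 0.5239 -0.0532  0.018 ]
 [ 0.5205 -0.0778  0.018 ]
 [ 0.515  -0.103   0.018 ]]
```

View pics/topfit.png

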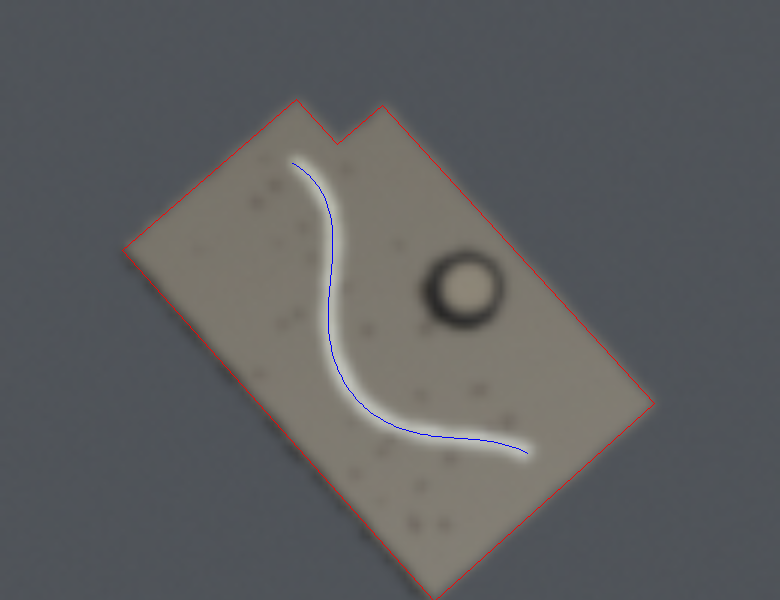

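View pics/sidefit.png

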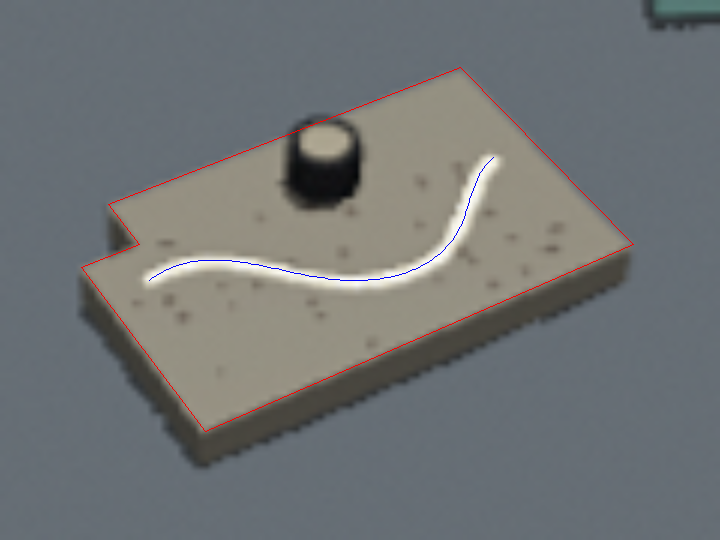

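The fit is tight: the top and side solutions agree within 1 mm, and the outline and notch match. Next I'll triangulate the button on the leftmost (+y) console and move above vein0.

Run:
```python
from h import *
t=pickle.load(open('top0.pkl','rb'));sd=pickle.load(open('side0.pkl','rb'))
P=[]
for n,d,(x,y,w,h) in(('top',t,(150,208,28,28)),('side',sd,(262,325,40,40))):
    g=d['image'][y:y+h,x:x+w].min(2);m=(g>150).astype(np.uint8);nn,l,st,c=cv2.connectedComponentsWithStats(m)
    k=1+np.argmin(np.linalg.norm(c[1:]-(w/2,h/2),axis=1));print(n,st[k],c[k]+(x,y));P.append((d,c[k]+(x,y)))
    x-=30;y-=30
    cv2.imwrite(f'pics/{n}btn.png',cv2.resize(d['image'][y:y+100,x:x+100,::-1],None,fx=5,fy=5))
A=[cam(d)[2]@np.c_[cam(d)[0],cam(d)[1]] for d,_ in P]
X=cv2.triangulatePoints(A[0],A[1],P[0][1].reshape(2,1),P[1][1].reshape(2,1));X=(X[:3]/X[3]).ravel();print(X.round(4))
for d,u in P:print(proj(d,X)-u)
for z in(.045,.05,.055,.06):print(z,ray(t,P[0][1],z).round(4),ray(sd,P[1][1],z).round(4))
```

```text
top [ 7  8 11 11 98] [161.8877551 220.8877551]
side [ 12  11  16  15 195] [281.64102564 342.8       ]
[0.5165 0.2863 0.0578]
[[-0.00422037  0.0979992 ]]
[[-0.12251575 -0.02976786]]
0.045 [[0.518  0.2902 0.045 ]] [[0.5172 0.2793 0.045 ]]
0.05 [[0.5175 0.2887 0.05  ]] [[0.5168 0.282  0.05  ]]
0.055 [[0.517  0.2871 0.055 ]] [[0.5165 0.2848 0.055 ]]
0.06 [[0.5164 0.2856 0.06  ]] [[0.5161 0.2875 0.06  ]]
```

View pics/sidebtn.png

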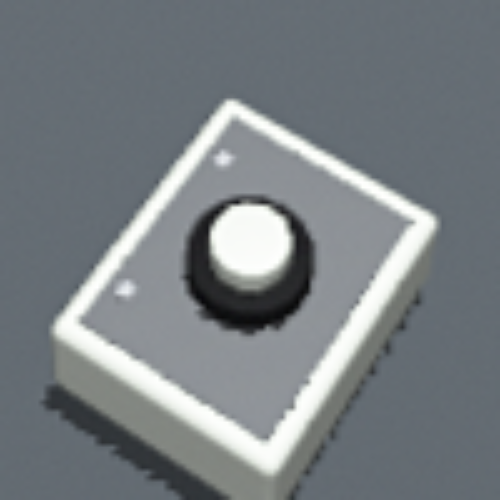

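>>> drive_tool(
  targets=[
    [[0,-0.72,-0.36,0,0,0,-1],[0,-0.72,-0.36,0,0,0,-1],[0,-0.72,-0.36,0,0,0,-1],[0,-0.72,-0.36,0,0,0,-1],[0,-0.72,-0.36,0,0,0,-1]],
  ],
  force=20,
)

```text
time_s: 1.2
position: [0.3581, 0.3397, 0.2315]
tool_rot: [[0.0, -0.907, 0.422], [0.0, 0.422, 0.907], [-1.0, -0.0, 0.0]]
ft_force: [0.2, 0.0, -0.1]
grip_width: 0.0124
```

The button is at about (0.5165, 0.286, 0.058). Moving on to the point above vein0.

>>> drive_tool(
  targets=[
    [[0,-0.72,-0.36,0,0,0,-1],[0,-0.72,-0.36,0,0,0,-1],[0,-0.72,-0.36,0,0,0,-1],[0,-0.72,-0.36,0,0,0,-1],[0,-0.72,-0.36,0,0,0,-1]],
  ],
)

```text
time_s: 1.7
position: [0.4834, 0.182, 0.2314]
tool_rot: [[0.0, -0.906, 0.422], [0.0, 0.422, 0.906], [-1.0, -0.0, 0.0]]
ft_force: [0.3, 0.2, 1.2]
grip_width: -0.0
```

>>> drive_tool(
  targets=[
    [[0,-0.72,-0.36,0,0,0,-1],[0,-0.72,-0.36,0,0,0,-1],[0,-0.72,-0.36,0,0,0,-1],[0,-0.72,-0.36,0,0,0,-1],[0,-0.72,-0.36,0,0,0,-1]],
  ],
)

```text
time_s: 2.2
position: [0.6086, 0.0244, 0.2313]
tool_rot: [[0.0, -0.906, 0.422], [0.0, 0.422, 0.906], [-1.0, -0.0, 0.0]]
ft_force: [1.1, -0.1, 0.3]
grip_width: 0.0002
```

>>> drive_tool(
  targets=[
    [[0,-0.36,-0.18,0,0,0,-1],[0,-0.36,-0.18,0,0,0,-1],[0,0,0,0,0,0,-1]],
  ],
)

```text
time_s: 2.5
position: [0.6337, -0.0076, 0.2305]
tool_rot: [[-0.0, -0.906, 0.424], [-0.0, 0.424, 0.906], [-1.0, 0.0, -0.0]]
ft_force: [-0.2, 0.5, -1.4]
grip_width: 0.0005
```

```bash
cat > go.py <<'E'
import sys,numpy as np
from rig import observe
o=observe();R=np.array(o['tool_rot']);p=np.array(o['position'])
print(round(o['time_s'],2),p.round(4),'grip',round(o['grip_width'],4),np.array(o['ft_force']).round(1))
q=p
for a in sys.argv[1:]:
    w=np.array(eval(a));print(a,((w-q)@R/.05).round(3));q=w
E
python3 go.py '(.633,-.007,.10)' '(.633,-.007,.023)'
```

```text
2.5 [ 0.6337 -0.0076  0.2305] grip 0.0005 [-0.2  0.5 -1.4]
(.633,-.007,.10) [2.611 0.017 0.006]
(.633,-.007,.023) [ 1.54e+00 -0.00e+00  1.00e-03]
```

>>> drive_tool(
  targets=[
    [[0.7,0,0,0,0,0,-1],[0.7,0,0,0,0,0,-1],[0.7,0,0,0,0,0,-1],[0.7,0,0,0,0,0,-1],[0.5,0,0,0,0,0,-1]],
  ],
)

```text
time_s: 3.0
position: [0.6315, -0.0046, 0.0643]
tool_rot: [[-0.002, -0.907, 0.422], [0.001, 0.422, 0.907], [-1.0, 0.002, -0.0]]
ft_force: [0.7, -0.2, -0.2]
grip_width: -0.0002
```

>>> drive_tool(
  targets=[
    [[0.3,0,0,0,0,0,-1],[0.2,0,0,0,0,0,-1],[0.2,0,0,0,0,0,-1],[0.1,0,0,0,0,0,-1],[0,0,0,0,0,0,-1]],
  ],
)

```text
time_s: 3.5
position: [0.6326, -0.0055, 0.0262]
tool_rot: [[-0.0, -0.907, 0.422], [0.0, 0.422, 0.907], [-1.0, 0.0, -0.0]]
ft_force: [0.6, 0.9, -0.4]
grip_width: -0.0002
```

```bash
python3 - <<'E'
from h import *
from rig import *
p=np.load('p.npy')
a=[]
for n in('side','top'):
    d=get_image(n);o=observe();print(o['position'])
    im=d['image'][:,:,::-1].copy()
    u,v=proj(d,np.array(o['position']))[0];x,y=int(u)-45,int(v)-45
    im=cv2.resize(im[y:y+90,x:x+90],None,fx=4.4,fy=4.4)
    for X,c in((T(p,V)[0],(0,0,255)),(np.array(o['position']),(0,255,0))):
        q=((proj(d,X)[0]-(x,y)+.5)*4.4).astype(int);cv2.circle(im,tuple(map(int,q)),3,c,1)
    a.append(im)
cv2.imwrite('pics/v0.png',np.hstack(a))
E
python3 go.py '(.633,-.007,.023)'
```

```text
[ 0.63288611 -0.0055973   0.02664673]
[ 0.63305207 -0.00566813  0.02695059]
3.6 [ 0.6331 -0.0057  0.027 ] grip -0.0006 [-0.5  0.1  0.1]
(.633,-.007,.023) [ 0.079 -0.01  -0.025]
```

View pics/v0.png

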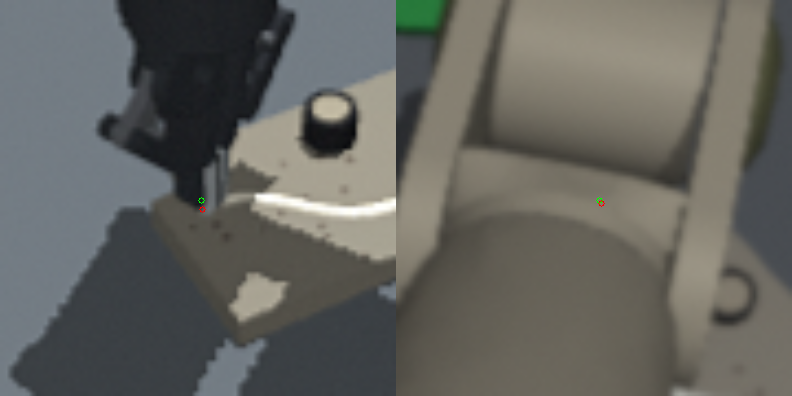

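At hover the fingertips (side crop ≈ (203,203), green TCP mark) sit right over the vein start (red mark). Now I'll compute the traverse in tool units.

Run:
```python
from fit import *
from scipy.interpolate import CubicSpline
p=np.load('p.npy');sp=CubicSpline(s,V)
R=np.array([[0,-.9065,.4222],[0,.4222,.9065],[-1,0,0]])
g=[];
for i in range(7):
    for f in(0,.5): g.append(s[i]+f*(s[i+1]-s[i]))
g.append(s[-1]+.002)
W=T(p,sp(g),.023);d=np.diff(W,axis=0)@R/.05
for w,a in zip(W[1:],d):print(w.round(4),'each of 2 rows',(a[1:]/2).round(3))
```

```text
[ 0.6243 -0.0174  0.023 ] each of 2 rows [ 0.038 -0.13 ]
[ 0.6133 -0.0224  0.023 ] each of 2 rows [ 0.078 -0.092]
[ 0.6005 -0.0238  0.023 ] each of 2 rows [ 0.111 -0.067]
[ 0.5871 -0.0232  0.023 ] each of 2 rows [ 0.124 -0.05 ]
[ 0.5747 -0.0222  0.023 ] each of 2 rows [ 0.117 -0.044]
[ 0.5623 -0.0226  0.023 ] each of 2 rows [ 0.11  -0.055]
[ 0.5498 -0.0257  0.023 ] each of 2 rows [ 0.101 -0.081]
[ 0.5385 -0.032   0.023 ] each of 2 rows [ 0.076 -0.105]
[ 0.5296 -0.0415  0.023 ] each of 2 rows [ 0.04  -0.124]
[ 0.5239 -0.0532  0.023 ] each of 2 rows [ 0.003 -0.13 ]
[ 0.5215 -0.0653  0.023 ] each of 2 rows [-0.029 -0.12 ]
[ 0.5205 -0.0778  0.023 ] each of 2 rows [-0.044 -0.117]
[ 0.5191 -0.0906  0.023 ] each of 2 rows [-0.041 -0.123]
[ 0.514  -0.1048  0.023 ] each of 2 rows [-0.014 -0.15 ]
```

>>> drive_tool(
  targets=[
    [[0.08,-0.01,-0.02,0,0,0,-1],[0,0,0,0,0,0,-1],[0,0,0,0,0,0,-1]],
  ],
)

```text
time_s: 3.9
position: [0.6328, -0.0069, 0.0224]
tool_rot: [[0.0, -0.906, 0.422], [-0.0, 0.422, 0.906], [-1.0, -0.0, -0.0]]
ft_force: [-0.1, 0.0, 0.7]
grip_width: -0.0002
```

>>> drive_tool(
  targets=[
    [[0,0.04,-0.13,0,0,0,-1],[0,0.04,-0.13,0,0,0,-1],[0,0.08,-0.09,0,0,0,-1],[0,0.08,-0.09,0,0,0,-1],[0,0,0,0,0,0,-1]],
  ],
)

```text
time_s: 4.4
position: [0.6118, -0.022, 0.0224]
tool_rot: [[-0.001, -0.906, 0.423], [0.0, 0.423, 0.906], [-1.0, 0.001, -0.0]]
ft_force: [-0.5, 0.1, -0.2]
grip_width: 0.0001
```

>>> drive_tool(
  targets=[
    [[0,0.11,-0.07,0,0,0,-1],[0,0.11,-0.07,0,0,0,-1],[0,0.125,-0.05,0,0,0,-1],[0,0.125,-0.05,0,0,0,-1],[0,0,0,0,0,0,-1]],
  ],
)

```text
time_s: 4.9
position: [0.5853, -0.0224, 0.0224]
tool_rot: [[-0.001, -0.907, 0.422], [0.0, 0.422, 0.907], [-1.0, 0.001, -0.0]]
ft_force: [-0.4, 0.6, -0.7]
grip_width: -0.0001
```

```bash
python3 go.py '(.5871,-.0232,.023)' '(.5623,-.0226,.023)'
```

```text
4.9 [ 0.5853 -0.0224  0.0224] grip -0.0001 [-0.4  0.6 -0.7]
(.5871,-.0232,.023) [-0.013 -0.039  0.   ]
(.5623,-.0226,.023) [ 0.     0.455 -0.198]
```

>>> drive_tool(
  targets=[
    [[0,0.1,-0.045,0,0,0,-1],[0,0.11,-0.045,0,0,0,-1],[0,0.105,-0.055,0,0,0,-1],[0,0.1,-0.055,0,0,0,-1],[0,0,0,0,0,0,-1]],
  ],
)

```text
time_s: 5.4
position: [0.5624, -0.0229, 0.0224]
tool_rot: [[-0.001, -0.906, 0.422], [0.0, 0.422, 0.906], [-1.0, 0.001, -0.0]]
ft_force: [0.0, -0.2, 0.7]
grip_width: 0.0
```

>>> drive_tool(
  targets=[
    [[0,0.1,-0.08,0,0,0,-1],[0,0.1,-0.08,0,0,0,-1],[0,0.075,-0.105,0,0,0,-1],[0,0.075,-0.105,0,0,0,-1],[0,0,0,0,0,0,-1]],
  ],
)

```text
time_s: 5.9
position: [0.5388, -0.0327, 0.0223]
tool_rot: [[-0.001, -0.906, 0.423], [0.0, 0.423, 0.906], [-1.0, 0.001, -0.0]]
ft_force: [-0.3, 0.4, 1.7]
grip_width: -0.0003
```

```bash
python3 go.py '(.5385,-.032,.023)' '(.5239,-.0532,.023)'
```

```text
5.9 [ 0.5388 -0.0327  0.0223] grip -0.0003 [-0.3  0.4  1.7]
(.5385,-.032,.023) [-0.013  0.012  0.011]
(.5239,-.0532,.023) [ 0.     0.085 -0.508]
```

>>> drive_tool(
  targets=[
    [[0,0.045,-0.12,0,0,0,-1],[0,0.04,-0.12,0,0,0,-1],[0,0.005,-0.13,0,0,0,-1],[0,0.003,-0.13,0,0,0,-1],[0,0,0,0,0,0,-1]],
  ],
)

```text
time_s: 6.4
position: [0.5245, -0.0538, 0.0223]
tool_rot: [[-0.0, -0.906, 0.423], [-0.0, 0.423, 0.906], [-1.0, 0.0, -0.0]]
ft_force: [-0.6, 0.1, 0.4]
grip_width: -0.0
```

>>> drive_tool(
  targets=[
    [[0,-0.03,-0.12,0,0,0,-1],[0,-0.03,-0.12,0,0,0,-1],[0,-0.044,-0.117,0,0,0,-1],[0,-0.044,-0.117,0,0,0,-1],[0,0,0,0,0,0,-1]],
  ],
)

```text
time_s: 6.9
position: [0.5216, -0.0785, 0.0223]
tool_rot: [[0.0, -0.906, 0.423], [-0.0, 0.423, 0.906], [-1.0, -0.0, -0.0]]
ft_force: [0.1, 0.7, -0.4]
grip_width: 0.0
```

```bash
python3 go.py '(.5205,-.0778,.023)' '(.5142,-.1046,.023)'
```

```text
6.9 [ 0.5216 -0.0785  0.0223] grip 0.0 [ 0.1  0.7 -0.4]
(.5205,-.0778,.023) [-0.013  0.025  0.004]
(.5142,-.1046,.023) [ 0.    -0.113 -0.539]
```

>>> drive_tool(
  targets=[
    [[0,-0.035,-0.123,0,0,0,-1],[0,-0.035,-0.123,0,0,0,-1],[0,-0.01,-0.145,0,0,0,-1],[0,-0.01,-0.145,0,0,0,-1],[0,0,0,0,0,0,-1]],
  ],
)

```text
time_s: 7.4
position: [0.5139, -0.1047, 0.0223]
tool_rot: [[-0.0, -0.906, 0.423], [-0.0, 0.423, 0.906], [-1.0, 0.0, -0.0]]
ft_force: [0.3, 0.0, -0.3]
grip_width: -0.0002
```

>>> drive_tool(
  targets=[
    [[0,0,0,0,0,0,-1],[0,0,0,0,0,0,-1],[0,0,0,0,0,0,-1]],
  ],
)

```text
time_s: 7.7
position: [0.5143, -0.1036, 0.0223]
tool_rot: [[-0.0, -0.907, 0.422], [0.0, 0.422, 0.907], [-1.0, 0.0, 0.0]]
ft_force: [0.7, -0.6, -1.1]
grip_width: 0.0
```

>>> drive_tool(
  targets=[
    [[-0.5,0,0,0,0,0,-1],[-0.8,0,0,0,0,0,-1],[-0.8,0,0,0,0,0,-1],[-0.5,0,0,0,0,0,-1],[0,0,0,0,0,0,-1]],
  ],
)

```text
time_s: 8.2
position: [0.5156, -0.1041, 0.1558]
tool_rot: [[0.006, -0.907, 0.422], [-0.003, 0.422, 0.907], [-1.0, -0.007, 0.0]]
ft_force: [0.7, 0.1, -0.7]
grip_width: -0.0001
```

>>> drive_tool(
  targets=[
    [[0,0.27,0.59,0,0,0,-1],[0,0.27,0.59,0,0,0,-1],[0,0.27,0.59,0,0,0,-1],[0,0.27,0.59,0,0,0,-1],[0,0.27,0.59,0,0,0,-1]],
  ],
)

```text
time_s: 8.7
position: [0.5148, 0.0599, 0.1513]
tool_rot: [[-0.002, -0.907, 0.422], [0.0, 0.422, 0.907], [-1.0, 0.002, -0.001]]
ft_force: [-0.3, -1.3, 0.3]
grip_width: 0.0001
```

>>> drive_tool(
  targets=[
    [[0,0.27,0.59,0,0,0,-1],[0,0.27,0.59,0,0,0,-1],[0,0.27,0.59,0,0,0,-1],[0,0.27,0.59,0,0,0,-1],[0,0.27,0.59,0,0,0,-1]],
  ],
)

```text
time_s: 9.2
position: [0.5157, 0.2221, 0.1512]
tool_rot: [[-0.002, -0.907, 0.422], [-0.0, 0.422, 0.907], [-1.0, 0.001, -0.001]]
ft_force: [0.4, 0.4, -0.3]
grip_width: -0.0001
```

>>> drive_tool(
  targets=[
    [[0,0.27,0.59,0,0,0,-1],[0,0.27,0.59,0,0,0,-1],[0,0,0,0,0,0,-1],[0,0,0,0,0,0,-1]],
  ],
)

```text
time_s: 9.6
position: [0.5162, 0.2859, 0.1512]
tool_rot: [[-0.002, -0.907, 0.421], [-0.001, 0.421, 0.907], [-1.0, 0.001, -0.001]]
ft_force: [0.6, -0.5, 0.2]
grip_width: 0.0
```

```bash
python3 - <<'E'
from h import *
from rig import *
a=[]
for n in('wrist','side'):
    d=get_image(n);im=d['image'][:,:,::-1].copy();o=observe()
    for X,c in((np.array([.5165,.2863,.059]),(0,0,255)),(o['position'],(0,255,0))):
        q=proj(d,np.array(X))[0];cv2.circle(im,tuple(int(round(k)) for k in q),3,c,1);print(n,q)
    cv2.imwrite(f'pics/btn_{n}.png',im)
    print([(r['at'][0]*560,r['at'][1]*420,r['p']) for r in recognise('store_top',d)])
E
python3 go.py '(.5165,.2863,.07)'
```

```text
wrist [279.2429097  212.72303008]
wrist [276.81183328 272.6138538 ]
[(281.00800000000004, 211.092, 0.92), (40.712, 38.598, 0.71)]
side [281.50813507 342.39437089]
side [283.12676975 310.2402098 ]
[(280.784, 342.00600000000003, 0.8), (250.376, 230.286, 0.68), (382.088, 317.394, 0.45)]
9.8 [0.5169 0.2846 0.1521] grip 0.0004 [-0.5  0.  -0.6]
(.5165,.2863,.07) [1.642 0.021 0.028]
```

View pics/btn_wrist.png

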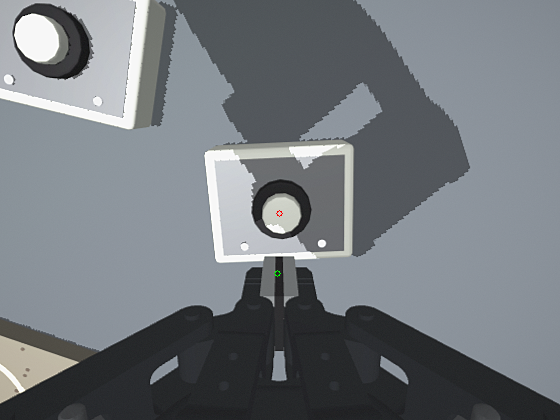

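View pics/btn_side.png

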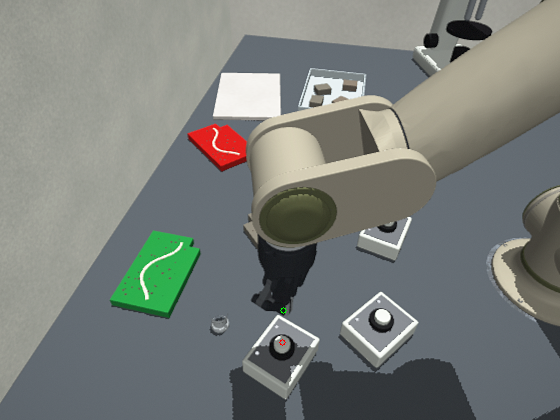

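The wrist view shows the button cap at (281,211), against my estimate at (279,213). They agree within about 1 mm. Descending.

>>> drive_tool(
  targets=[
    [[0.5,0,0,0,0,0,-1],[0.5,0.01,0.01,0,0,0,-1],[0.3,0,0,0,0,0,-1],[0.2,0,0,0,0,0,-1],[0,0,0,0,0,0,-1]],
  ],
)

```text
time_s: 10.3
position: [0.5163, 0.2855, 0.0764]
tool_rot: [[-0.002, -0.906, 0.423], [-0.001, 0.423, 0.906], [-1.0, 0.001, -0.001]]
ft_force: [-0.8, -0.3, -0.5]
grip_width: 0.0001
```

>>> drive_tool(
  targets=[
    [[0.1,0,0,0,0,0,-1],[0.06,0,0,0,0,0,-1],[0,0,0,0,0,0,-1],[0,0,0,0,0,0,-1]],
  ],
)

```text
time_s: 10.7
position: [0.5167, 0.2862, 0.0697]
tool_rot: [[0.001, -0.907, 0.422], [0.0, 0.422, 0.907], [-1.0, -0.0, 0.0]]
ft_force: [0.2, -0.1, 0.8]
grip_width: -0.0002
```

>>> drive_tool(
  targets=[
    [[0.06,0,0,0,0,0,-1],[0.06,0,0,0,0,0,-1],[0.06,0,0,0,0,0,-1],[0,0,0,0,0,0,-1]],
  ],
)

```text
time_s: 11.1
position: [0.5166, 0.2862, 0.0601]
tool_rot: [[-0.0, -0.907, 0.422], [0.0, 0.422, 0.907], [-1.0, 0.0, -0.0]]
ft_force: [0.4, 0.8, 2.5]
grip_width: -0.0
```

>>> drive_tool(
  targets=[
    [[0.04,0,0,0,0,0,-1],[0,0,0,0,0,0,-1]],
  ],
)

```text
time_s: 11.3
position: [0.5166, 0.2862, 0.0584]
tool_rot: [[0.0, -0.907, 0.422], [0.0, 0.422, 0.907], [-1.0, -0.0, 0.0]]
ft_force: [-0.0, -0.5, 3.6]
grip_width: -0.0004
```

>>> drive_tool(
  targets=[
    [[0.04,0,0,0,0,0,-1],[0,0,0,0,0,0,-1]],
  ],
)

```text
time_s: 11.5
position: [0.5166, 0.2862, 0.0563]
tool_rot: [[0.0, -0.907, 0.422], [0.0, 0.422, 0.907], [-1.0, -0.0, 0.0]]
ft_force: [-0.6, -0.4, 4.3]
grip_width: -0.0001
```

>>> drive_tool(
  targets=[
    [[0.02,0,0,0,0,0,-1],[0,0,0,0,0,0,-1]],
  ],
)

```text
time_s: 11.7
position: [0.5166, 0.2862, 0.056]
tool_rot: [[0.001, -0.907, 0.422], [0.0, 0.422, 0.907], [-1.0, -0.0, 0.0]]
ft_force: [-3.7, -0.6, 9.2]
grip_width: 0.0003
```

>>> drive_tool(
  targets=[
    [[0.02,0,0,0,0,0,-1],[0,0,0,0,0,0,-1]],
  ],
)

```text
time_s: 11.9
position: [0.5167, 0.2862, 0.0559]
tool_rot: [[0.001, -0.907, 0.422], [0.0, 0.422, 0.907], [-1.0, -0.001, 0.001]]
ft_force: [-5.1, -2.5, 16.3]
grip_width: -0.0001
```

The button is at its stop: force rose to 16 N while z held at 0.056. Releasing straight up.

>>> drive_tool(
  targets=[
    [[0,0,0,0,0,0,-1],[-0.1,0,0,0,0,0,-1],[-0.2,0,0,0,0,0,-1],[-0.5,0,0,0,0,0,-1],[-0.8,0,0,0,0,0,-1]],
  ],
)

```text
time_s: 12.4
position: [0.5155, 0.2858, 0.1333]
tool_rot: [[-0.005, -0.906, 0.422], [-0.002, 0.422, 0.906], [-1.0, 0.004, -0.004]]
ft_force: [0.5, 0.1, -0.3]
grip_width: 0.0
```

>>> drive_tool(
  targets=[
    [[-0.8,0,0,0,0,0,-1],[-0.8,0,0,0,0,0,-1],[0,0.3,0.7,0,0,0,-1],[0,0.3,0.7,0,0,0,-1],[0,0.3,0.7,0,0,0,-1]],
  ],
)

```text
time_s: 12.9
position: [0.52, 0.4014, 0.2148]
tool_rot: [[0.0, -0.906, 0.423], [0.0, 0.423, 0.906], [-1.0, -0.0, 0.0]]
ft_force: [1.1, -1.1, 0.3]
grip_width: -0.0001
```

>>> drive_tool(
  targets=[
    [[0,0,0.7,0,0,0,-1],[0,0,0.7,0,0,0,-1],[0,0,0.5,0,0,0,-1],[0,0,0,0,0,0,-1],[0,0,0,0,0,0,-1]],
  ],
)

```text
time_s: 13.4
position: [0.5601, 0.4864, 0.2136]
tool_rot: [[-0.001, -0.907, 0.422], [-0.001, 0.422, 0.907], [-1.0, 0.001, -0.001]]
ft_force: [0.3, -0.0, -0.4]
grip_width: 0.0
```

```bash
python3 - <<'E'
from fit import *
from rig import *
t=get_image('top');sd=get_image('side')
cv2.imwrite('pics/endt.png',t['image'][:,:,::-1]);cv2.imwrite('pics/ends.png',sd['image'][:,:,::-1])
try:
    a,_=vein(t,(270,165,80,75));b,_=vein(sd,(245,195,80,50));print(np.load('p.npy'));fit([(t,a),(sd,b)],np.load('p.npy'))
except Exception as e:print(e)
for n,d in(('top',t),('side',sd)):
    o=pickle.load(open(n+'0.pkl','rb'))['image'].astype(int);D=(abs(o-d['image']).max(2)>40).astype(np.uint8)*255
    cv2.imwrite(f'pics/diff_{n}.png',D)
E
python3 go.py
```

```text
[ 0.56607571 -0.0461489  -2.40814613]
[0] [ 0.5661 -0.0466 -2.4051] -137.8 cost 15.04 304
[1] [ 0.5155 -0.0821 -0.7987] -45.76 cost 652.41 697
[0, 1] [ 0.5351 -0.0656 -1.8432] -105.6 cost 2601.82 1001
13.5 [0.5601 0.4857 0.2146] grip 0.0003 [-1.1  0.   0.9]
```

View pics/endt.png

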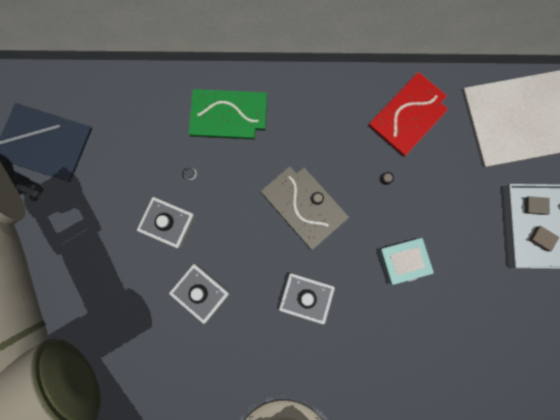

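View pics/ends.png

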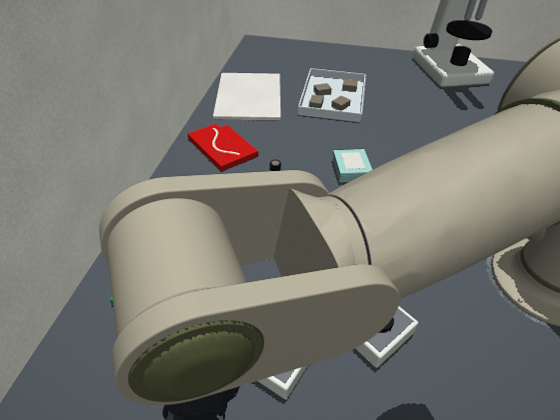

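View pics/diff_side.png

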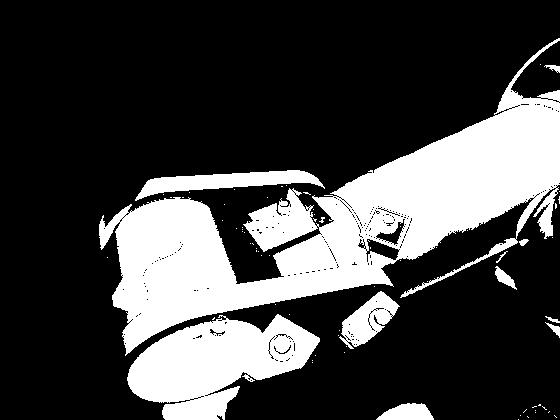

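From the top view nothing has moved: the slab fit from that camera is the same as before, and the button and bystanders are at the same pixels. The arm blocks the side view. The robot is clear of everything, so I'm handing in.

Run:
```python
from rig import *
print(close_job(), observe()['time_s'])
```

```text
the job is handed in; nothing more can be done
the job is handed in; nothing more can be done
```

I ran the closed fingertips along the vein from its end by the notch to its far end, then pressed the button on the leftmost control box and let it up. I handed the job in at about 13.5 s.

- **Vein:** The tips stayed about 4–5 mm above the stone. At the points where I read the pose, they were within about 2 mm of the fitted vein line. There was no sign of contact in the force readings.
- **Button:** It reached its stop at z ≈ 0.056 m, where the force rose to about 16 N without further travel. I then lifted straight off.
- **Last checks:** In the final top picture, the slab's fitted position matched the start to within 0.1 mm. The button and bystanders looked unmoved by eye, and the arm was clear of everything.
- **Check that failed:** The final side-camera fit of the slab was useless because the arm blocked that view. I therefore have no second-camera confirmation of the end state, and the button being back up rests on the top picture and the lift-off.

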